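Four clicks up on the vibrating table, then start

TASK

Set the strength of the vibrating table: with a fingertip, push the black four-armed click-stop dial on the grey control box clockwise (seen from above) by exactly four clicks from where it stands, without going past the fourth, and let it rest in its stop. Then push the green start button all the way down with a fingertip and let go. Leave the urchin casts and the plaster mould where they stand.

Things in the scene. Friction and masses are not known exactly. Their poses are not given: they have to be found in the camera images.
- control_box: grey steel control box fixed to the table, 150 mm (its x) by 300 mm (its y) by 55 mm high; origin at the centre of its underside on the table, z up. The dial and the start button stand on its top, one 70 mm to its left (+y) and the other 70 mm to its right (-y), either way round.
- dial_axis (a point): on the dial's upright axis, level with the tops of its arms (91 mm above the table). Black knob: round hub of 23 mm radius, four straight arms 90 degrees apart, 14 mm wide, reaching 55 mm from the axis, each ending in a round 18 mm lobe centred 46 mm out. Arm sides are upright, 63 to 91 mm above the table; the hub top is 3 mm higher.
- dial_mark (a point): top of one lobe of the dial, 46 mm from the axis, 91 mm above the table; only this arm has an orange line. Turns with the dial, may start in any direction; the other arms lie 90, 180 and 270 degrees from it. Between the arms is free room for a finger, down to a flat aluminium ring (radius 64 mm, top 61 mm above the table) with 12 black ticks, one per stop.
- dial (a joint): turn of the dial in rad: 0 at the start, growing clockwise from above. A click is 30 degrees (0.524), four read 2.094. Each takes up to 0.18 Nm (about 4 N at a lobe); past half-way the dial snaps ahead of the finger into the next stop, and when left it rests in the nearest stop. It is free to turn on past the fourth; ends at 4.3 and -2.2.
- start_top (a point): centre of the top face of the round green start button, 30 mm in diameter, 77 mm above the table, in a low black housing on the control box; it moves straight down with the button.
- start (a joint): how far the start button is pressed in m: 0 up, 0.006 fully down (about 5 N); springs back when let go.
- cream_urchin: loose cream-coloured sea-urchin cast, 68 mm wide and 62 mm high with a brown neck on top; origin at the centre of its underside. To be left alone.
- teal_urchin: loose teal sea-urchin cast, 52 mm wide and 34 mm high; origin at the centre of its underside. To be left alone.
- band_mould: loose white plaster mould with a black band, 84 mm wide and 75 mm high; origin at the centre of its underside. To be left alone.

How it is judged:
By the outcome, as a careful person would: the job done as asked, in the order asked, and still so for the second after the job is handed in, with the robot touching nothing.
It also fails if it takes over 45 s, if anything falls off the work surface, if the arm or the gripper's body presses on something with over 40 N, if the wrist force passes 120 N, or if a joint passes its speed limit or range.

ROBOT

A 6-joint arm with a two-finger parallel gripper is mounted at the origin on the work surface. World frame = base frame: x ahead of the robot, y to its left, z up, the work surface at z = 0. Lengths are in m, angles in rad, forces in N, time in s.
With the tool pointing down it reaches from about 0.2 to 0.875 m from the base axis. Payload 3.4 kg.
Tool frame: the origin (TCP) lies between the finger pads; the fingertips stand 8 mm ahead of it and the grasp point (between the pads) lies 11 mm behind it (tips_ahead is the y of the fingertips in the tool frame, in m); y points along the fingers, x is the direction in which the jaws open and shut, and the axes are right-handed (so a half turn about y gives the same grasp; the last joint's range is limited). The gripper opens to 94 mm and grips with 3 to 60 N. Pads are 16 mm wide; open, the fingers measure 119 mm over their backs; the gripper's body (75 mm by 177 mm) begins 78 mm behind the grasp point.
Start: joints at [1.008, 0.276, 1.505, -0, 1.361, -0.121], TCP at [0.246, 0.52, 0.213] pointing down, gripper open.
Joint ranges: [-2.89, 2.89], [-0.75, 2.08], [0.22, 2.7], [-1.18, 4.32], [0.11, 2.71], [-2.7, 2.7]. Speed limits (rad/s): [2.57, 2.57, 3.14, 3.14, 3.14, 3.14].

INTERFACE

Orientations are given as a unit quaternion [x, y, z, w].
In Python, from rig import movep, movel, movej, set_gripper, dwell, ik, get_obs, get_image, IKError, hand_in, spot_in, landmark_of, tips_ahead gives the robot as it stands. The module is installed in compiled form; this text tells all that it offers. Calls block until the motion is done:
- movep(position, orientation): joint-space move of the TCP to a pose.
- movel(position, v=0.15, ori=None): straight line of the TCP; ori=None keeps the orientation; v is the mean speed in m/s.
- movej(angles): joint-space move.
- set_gripper(opening, force=None): opening from 0.0 (shut) to 1.0 (fully open); force is the grip in N (None keeps the last); returns when the fingers have stopped.
- dwell(seconds).
- ik(position, orientation): joint angles nearest the present ones, or None.
- get_obs(): the state.
- get_image(name): name is "scene" or "top"; returns a dict with "img" (400x640x3 uint8, blue, green, red), "vertical_fov" (degrees; the focal length in pixels is half the picture's height over the tangent of half this angle, whatever the lens; pixels are square), "cx", "cy" (the principal point, pixels), "extrinsics" (4x4, takes a point from world to camera coordinates). Camera axes: x right, y down, z forward; pixel columns grow to the right and rows downward; lengths in m; the calibration is good to about 2 mm. A picture is of the moment at which its call begins. There is no depth.
A pose or a line that the arm cannot do raises IKError and nothing moves.
- hand_in(): hands the job in, once; it reports no verdict.
Trained networks look in a picture, given as the dict that the camera call returned (one of the last four; its "shot" number tells which), for a name from the list of things; names that differ only in an ending like _2 or _b are one class to them, and where a whole thing is asked for, a point or a joint stands for the part that bears it (a point fixed in the world has none). Each returns a list of dicts, best first, with "p" (0 to 1); they miss things now and then, are a little off and sometimes report something else, mostly with a low value. They report only what shows in the picture. A call takes as long as a camera call.
- spot_in(name, picture): "position" ([x, y, z] in m, in world coordinates, good to about 4 mm: the middle of the surface that is visible of it).
- landmark_of(name, picture): "position" ([x, y, z] in m, in world coordinates, good to about 4 mm: a listed point, or the origin of a listed thing).
The state is a dict: "t": time; "qpos": joint angles; "joint_velocities": joint speeds; "joint_efforts": joint torques, N m; "tool_pos": TCP position; "tcp_rot": TCP orientation; "ft_force": force on the tool from outside, world axes, zero at the start; "ft_torque": the same for the moment, N m; "finger_gap": opening from 0.0 (shut) to 1.0 (fully open).
Only numpy, scipy, OpenCV 4.12 (cv2) and the standard library are available. Lean on these libraries where they do the work, as an engineer would, in place of code of your own. Each camera call takes 0.05 s, during which the arm holds its last target.

## Working session

There is one attempt and no reset: what is moved stays moved. The work goes in short steps, each a Python script; the robot and the scene stay as the last script left them, time stands still between calls to the robot, and variables do not carry over. Pictures are saved under pics/ and viewed, and the job is handed in when it is done.

```bash
mkdir -p pics; python3 - <<'E'
from rig import *
import cv2
for n in ("scene","top"):
    p=get_image(n); cv2.imwrite(f"pics/{n}0.png",p["img"])
    for k in ("control_box","dial_axis","dial_mark","start_top","cream_urchin","teal_urchin","band_mould"):
        print(n,k,[([round(float(x),4) for x in d["position"]],round(d["p"],2)) for d in landmark_of(k,p)[:2]])
o=get_obs(); print(o["t"],o["tool_pos"],o["tcp_rot"],o["ft_force"],tips_ahead)
E
```

```text
scene control_box [([0.5723, -0.1127, 0.0027], 0.85)]
scene dial_axis [([0.5895, -0.1835, 0.0923], 0.91)]
scene dial_mark [([0.6341, -0.1569, 0.0947], 0.58)]
scene start_top [([0.555, -0.0486, 0.0783], 0.51)]
scene cream_urchin [([0.3996, -0.0395, 0.0011], 0.91)]
scene teal_urchin [([0.4552, -0.2458, -0.0013], 0.68), ([0.5702, -0.1117, -0.0005], 0.54)]
scene band_mould [([0.7889, -0.1337, -0.0006], 0.89)]
top control_box [([0.5764, -0.1147, -0.0007], 0.79)]
top dial_axis [([0.5907, -0.1774, 0.0885], 0.9)]
top dial_mark [([0.6272, -0.1553, 0.0939], 0.86)]
top start_top [([0.5515, -0.0432, 0.0753], 0.53)]
top cream_urchin [([0.4026, -0.036, 0.0021], 0.58)]
top teal_urchin [([0.4537, -0.2394, 0.0036], 0.64)]
top band_mould [([0.7813, -0.1314, 0.0023], 0.56)]
0.8 [0.24587449 0.51982851 0.21352202] [-0.59736965 -0.37835606  0.37825051  0.59743012] [0.92451968 0.36960755 0.39526938] 0.008
```

View pics/scene0.png

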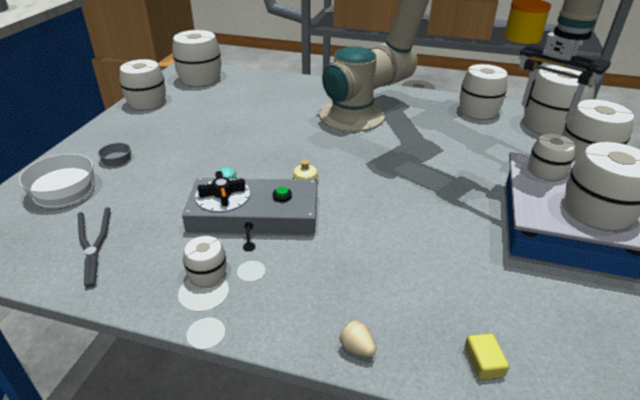

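View pics/top0.png

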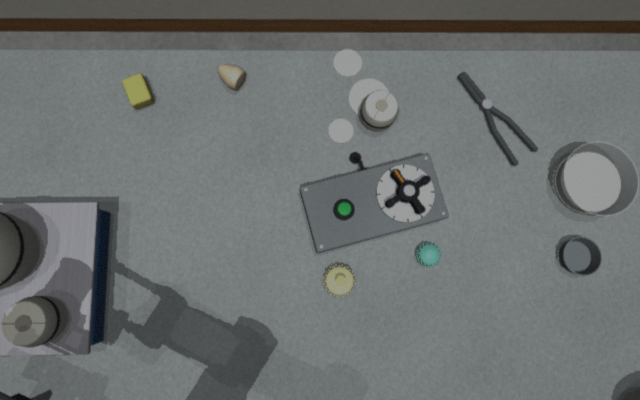

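```bash
cat > h.py <<'E'
from rig import *
import cv2, numpy as np
def proj(p,pts):
    f=200/np.tan(np.radians(p["vertical_fov"])/2)
    P=np.c_[np.atleast_2d(pts),np.ones(len(np.atleast_2d(pts)))]@np.array(p["extrinsics"]).T
    return np.c_[p["cx"]+f*P[:,0]/P[:,2],p["cy"]+f*P[:,1]/P[:,2]]
def rect(p,c,r,z,px=500):
    # rectify: plane z, center c, half-size r -> px image, up=+x, left=+y
    pts=np.array([[c[0]+r,c[1]+r,z],[c[0]+r,c[1]-r,z],[c[0]-r,c[1]-r,z],[c[0]-r,c[1]+r,z]])
    H=cv2.getPerspectiveTransform(proj(p,pts).astype(np.float32),np.float32([[0,0],[px,0],[px,px],[0,px]]))
    return cv2.warpPerspective(p["img"],H,(px,px),flags=cv2.INTER_CUBIC)
E
python3 - <<'E'
from h import *
for n in ("top","scene"):
    p=get_image(n)
    print(n,p["vertical_fov"],"cam pos",-np.array(p["extrinsics"])[:3,:3].T@np.array(p["extrinsics"])[:3,3])
    a=rect(p,(0.59,-0.18),0.1,0.091,400)
    b=rect(p,(0.57,-0.112),0.2,0.055,400)
    cv2.imwrite(f"pics/r_{n}.png",np.hstack([a,b]))
E
```

```text
top 49.04068059748755 cam pos [0.43241887 0.04593692 0.99599215]
scene 45.43142638371239 cam pos [1.39882658 0.27157953 0.72456944]
```

View pics/r_top.png

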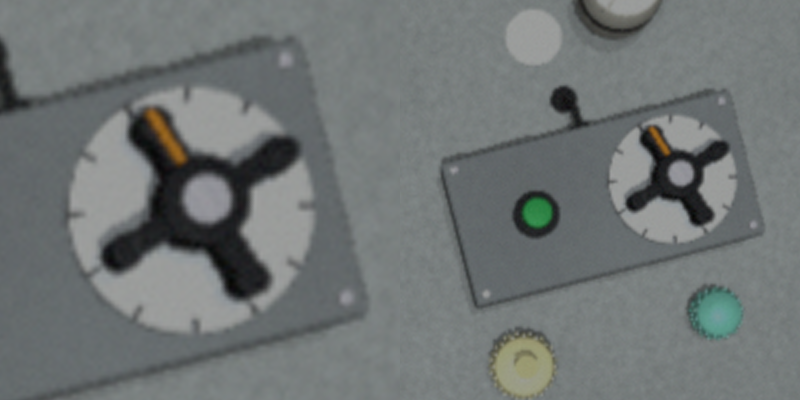

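View pics/r_scene.png

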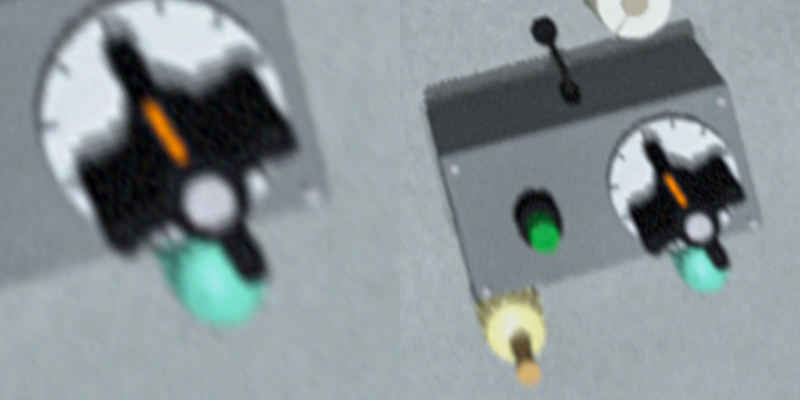

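The two views agree. The dial axis is near (0.59, -0.18), the marked arm points about 32° from +x towards +y, and the button is near (0.553, -0.046). I'll refine the dial pose with a silhouette fit and plan the sweep.

```bash
cat >> h.py <<'E'
def mask_model(p,x,y,a,arms=True):
    m=np.zeros((400*2,640*2),np.uint8)
    t=np.linspace(0,2*np.pi,24,endpoint=False)
    def hull(pts,z0,z1):
        q=np.vstack([proj(p,np.c_[pts,np.full(len(pts),z)]) for z in (z0,z1)])
        h=cv2.convexHull(((q*2+.5)*16).astype(np.int32))
        cv2.fillConvexPoly(m,h,255,cv2.LINE_AA,4)
    circ=np.c_[np.cos(t),np.sin(t)]
    hull(np.array([x,y])+.023*circ,.063,.094)
    for k in range(4):
        b=a+k*np.pi/2; u=np.array([np.cos(b),np.sin(b)]); v=np.array([-u[1],u[0]]); c=np.array([x,y])
        hull(np.array([c+.007*v,c-.007*v,c+.046*u-.007*v,c+.046*u+.007*v]),.063,.091)
        hull(c+.046*u+.009*circ,.063,.091)
    return m
def fit(p,x,y,a,free=True):
    from scipy.optimize import minimize
    hsv=cv2.cvtColor(p["img"],cv2.COLOR_BGR2HSV); g=hsv[...,2].astype(float)
    dark=np.clip((130-g)/60,0,1); dark[(hsv[...,1]>150)&(hsv[...,0]<25)&(hsv[...,2]>90)]=1
    c=proj(p,[[x,y,.08]])[0].astype(int); s=np.s_[max(c[1]-38,0):c[1]+38,c[0]-38:c[0]+38]
    # ROI: ring disc only
    roi=np.zeros((400,640),np.uint8); t=np.linspace(0,6.28,60)
    q=np.vstack([proj(p,np.c_[x+.058*np.cos(t),y+.058*np.sin(t),np.full(60,z)]) for z in (.061,.091)])
    cv2.fillConvexPoly(roi,cv2.convexHull(q.astype(np.int32)),1)
    hub=cv2.inRange(hsv,(0,0,0),(180,255,255))
    def f(w):
        M=cv2.resize(mask_model(p,*w),(640,400),interpolation=cv2.INTER_AREA)/255.
        # light cap on hub is ignored
        W=roi.copy(); 
        cc=proj(p,[[w[0],w[1],.094]])[0]; cv2.circle(W,tuple(int(round(v)) for v in cc),7,0,-1)
        return float((((M-dark)**2)*W)[s].sum())
    r=minimize(f,[x,y,a],method="Nelder-Mead",options=dict(initial_simplex=[[x,y,a],[x+.004,y,a],[x,y+.004,a],[x,y,a+.1]],xatol=1e-4,fatol=1e-3))
    return r.x,r.fun
AX=np.array([.5895,-.180])
def ori(b,flip=1):
    from scipy.spatial.transform import Rotation as R
    x=flip*np.array([np.cos(b),np.sin(b),0]); y=np.array([0,0,-1.])
    return R.from_matrix(np.c_[x,y,np.cross(x,y)]).as_quat()
def fpos(b,off=.017,rad=.042,z=.068,ax=None):
    # finger behind (ccw side) of arm at world angle b; z = fingertip height -> TCP
    ax=AX if ax is None else ax
    u=np.array([np.cos(b),np.sin(b)]); v=np.array([-u[1],u[0]])
    return [*(ax+rad*u+off*v), z+tips_ahead]
E
python3 - <<'E'
from h import *
for n in ("top","scene"):
    p=get_image(n); w,e=fit(p,.5895,-.18,np.radians(32)); print(n,w,np.degrees(w[2]),e)
    im=p["img"].copy(); m=cv2.resize(mask_model(p,*w),(640,400))
    cs,_=cv2.findContours((m>127).astype(np.uint8),0,2); c=proj(p,[[*w[:2],.08]])[0].astype(int)
    big=cv2.resize(im[c[1]-40:c[1]+40,c[0]-40:c[0]+40],(400,400),interpolation=2)
    cv2.drawContours(big,[((k-c+40)*5+2) for k in cs],-1,(0,0,255),1); cv2.imwrite(f"pics/fit_{n}.png",big)
q0=get_obs()["qpos"]
for k in range(4):
  for fl in (1,-1):
    out=[]
    for d in (0,40,80,113):
        b=np.radians(32+90*k-d); q=ik(fpos(b),ori(b,fl)); out.append(None if q is None else round(float(q[5]),2))
    print(k,fl,out)
E
python3 -c "
import cv2,numpy as np
cv2.imwrite('pics/fit.png',np.hstack([cv2.imread('pics/fit_%s.png'%n) for n in('top','scene')]))"
```

```text
top [ 0.59048179 -0.18221611  0.56503976] 32.374393433742625 51.12016820453672
scene [ 0.59387797 -0.18150802  0.55668634] 31.895777514669934 67.7113158400615
0 1 [-0.9, -0.23, 0.43, 0.96]
0 -1 [2.24, None, None, -2.18]
1 1 [-2.52, -1.78, -1.07, -0.51]
1 -1 [0.62, 1.36, 2.07, 2.63]
2 1 [2.1, None, None, -2.09]
2 -1 [-1.04, -0.32, 0.43, 1.05]
3 1 [0.59, 1.24, 1.93, 2.51]
3 -1 [-2.55, -1.9, -1.22, -0.63]
```

View pics/fit.png

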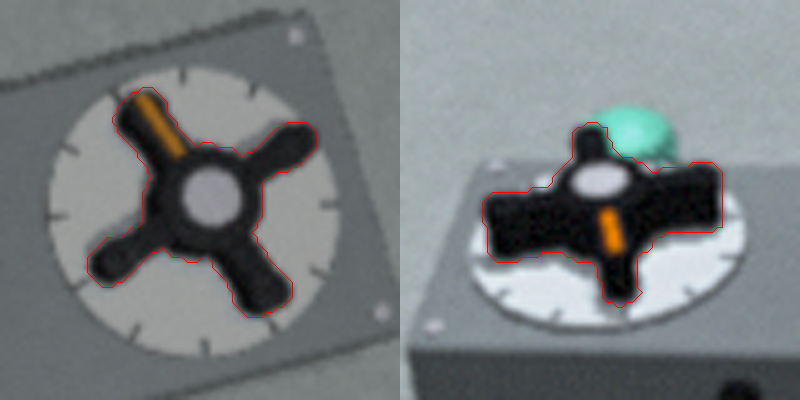

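The fits match in both views: the axis is at about (0.591, -0.181) and the marked arm at 32.2°. I'll push behind the marked arm to about 2.7 clicks, so it should snap to the third, and then check.

```bash
sed -i 's/^AX=.*/AX=np.array([.591,-.1812]); A0=np.radians(32.2)/' h.py; python3 - <<'E'
from h import *
import time
o=get_obs(); p0=o["tool_pos"]
movel([p0[0],p0[1],.30],v=.3)
set_gripper(0.0)
st=fpos(A0,off=.031,z=.070)
movep([st[0],st[1],.25],ori(A0,1))
movel([st[0],st[1],.13],v=.3); movel(st,v=.12)
o=get_obs(); print(o["t"],o["tool_pos"],o["ft_force"],o["finger_gap"])
f0=np.array(o["ft_force"])
def rep(tag,b):
    o=get_obs(); f=np.array(o["ft_force"])-f0; t=-np.array([-np.sin(b),np.cos(b)])
    print(tag,round(o["t"],2),"tang %.2f rad %.2f z %.2f"%(f[:2]@t,f[:2]@[np.cos(b),np.sin(b)],f[2]))
for off in (.024,.020,.017): movel(fpos(A0,off=off,z=.070),v=.06); rep(off,A0)
for d in range(6,82,5):
    b=A0-np.radians(d); movel(fpos(b,z=.070),v=.06,ori=ori(b,1)); rep(d,b)
for n in("scene","top"): cv2.imwrite(f"pics/a_{n}.png",get_image(n)["img"])
E
python3 -c "
import cv2,numpy as np
a=cv2.imread('pics/a_scene.png')[140:260,140:340];b=cv2.imread('pics/a_top.png')[120:240,300:500]
cv2.imwrite('pics/a.png',np.hstack([cv2.resize(k,(400,240),interpolation=2) for k in(a,b)]))"
```

```text
6.6417 [ 0.6110917  -0.13290529  0.07936161] [-0.18745892  0.32867847 -0.57561357] 0.0008673526098583502
0.024 6.91 tang -0.20 rad 0.15 z -0.08
0.02 7.16 tang -0.03 rad 0.26 z 0.39
0.017 7.41 tang -0.87 rad -0.21 z 0.91
6 7.67 tang -2.68 rad -0.12 z 2.31
11 7.92 tang -1.33 rad -0.13 z 1.58
16 8.17 tang 0.71 rad 0.82 z 0.25
21 8.42 tang 0.20 rad -0.37 z 1.25
26 8.67 tang 1.03 rad -0.01 z 0.70
31 8.92 tang -0.60 rad -0.10 z 1.52
36 9.17 tang -1.52 rad 0.04 z 0.22
41 9.42 tang -2.12 rad -0.34 z 1.63
46 9.67 tang 0.61 rad 0.63 z 0.72
51 9.92 tang 0.34 rad 0.62 z -0.29
56 10.17 tang 0.13 rad 0.47 z 0.94
61 10.42 tang 0.69 rad 0.51 z 1.10
66 10.67 tang -2.24 rad 0.09 z 0.99
71 10.92 tang -2.87 rad 0.37 z 0.56
76 11.17 tang -0.10 rad 0.36 z 0.56
81 11.42 tang -0.48 rad 0.80 z -0.27
```

View pics/a.png

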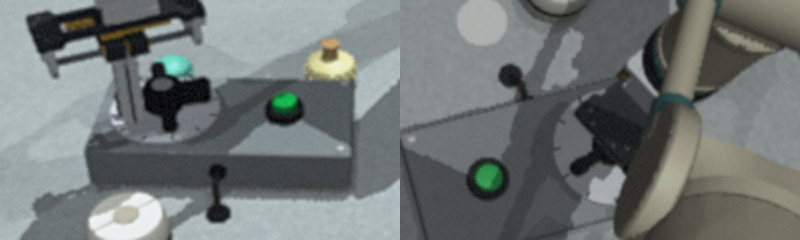

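The force trace shows three snaps, at about 13°, 44° and 74°. In the picture the arm pattern matches its start, as it should after 90°. Now the fourth click, stopping just after the snap, then lifting and looking.

```bash
python3 - <<'E'
from h import *
for d in (86,91,96,99,102,104,106,108):
    b=A0-np.radians(d); movel(fpos(b,z=.070),v=.05,ori=ori(b,1)); o=get_obs()
    f=np.array(o["ft_force"]); print(d,round(o["t"],2),round(float(f[:2]@[np.sin(b),-np.cos(b)]),2))
dwell(.3)
p=get_obs()["tool_pos"]
movel([p[0],p[1],.20],v=.2)
movel([.50,-.02,.20],v=.3)
for n,a in(("scene",-88),("top",-88)):
    p=get_image(n); cv2.imwrite(f"pics/b_{n}.png",p["img"])
    w,e=fit(p,*AX,np.radians(a)); print(n,w[:2],np.degrees(w[2]),e,[(d["position"],d["p"]) for d in landmark_of("dial_mark",p)[:1]],[(d["position"],d["p"]) for d in landmark_of("start_top",p)[:1]])
print(get_obs()["t"])
E
python3 -c "
import cv2,numpy as np
a=cv2.imread('pics/b_scene.png')[140:260,140:340];b=cv2.imread('pics/b_top.png')[120:240,300:500]
cv2.imwrite('pics/b.png',np.hstack([cv2.resize(k,(400,240),interpolation=2) for k in(a,b)]))"
```

```text
86 11.77 1.19
91 12.02 -0.5
96 12.27 -2.6
99 12.52 -2.8
102 12.77 -1.89
104 13.02 -0.21
106 13.27 0.55
108 13.52 -0.73
scene [ 0.59401378 -0.18226999] -88.25303128410697 80.85528450595925 [([0.5961, -0.231, 0.0921], 0.98)] [([0.554, -0.0465, 0.0785], 0.51)]
top [ 0.73055556 -0.17497778] -193.04226244065032 225.57777777777778 [([0.4562, -0.2365, 0.0021], 0.42)] []
15.7917
```

View pics/b.png

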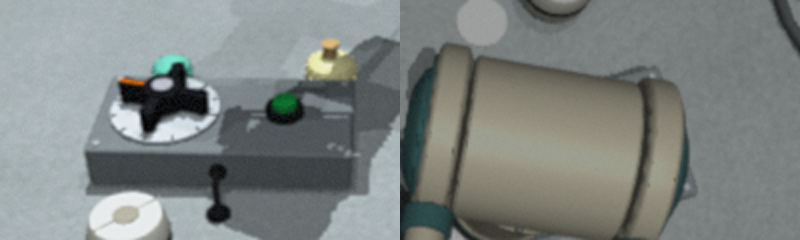

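The fourth click is in. The scene-view fit gives -88.3° against +31.9° at the start, so 120.1° of turn. Next I'll locate the button from its green pixels and press it.

```bash
python3 - <<'E'
from h import *
for n in("top","scene"):
    p=get_image(n); im=cv2.imread(f"pics/{n}0.png").astype(int)
    m=((im[...,1]-np.maximum(im[...,0],im[...,2]))>50).astype(np.uint8)
    k,l,s,c=cv2.connectedComponentsWithStats(m); E=np.array(p["extrinsics"]); g=proj(p,[[.5535,-.046,.074]])[0]
    i=1+np.argmin([np.hypot(*(q-g)) for q in c[1:]]); u=c[i]
    f=200/np.tan(np.radians(p["vertical_fov"])/2)
    d=E[:3,:3].T@[(u[0]-p["cx"])/f,(u[1]-p["cy"])/f,1]; C=-E[:3,:3].T@E[:3,3]
    for z in(.077,.073): print(n,s[i],u,C+d*(z-C[2])/d[2])
E
```

```text
top [338 203  13  12 123] [344.11382114 208.41463415] [ 0.55451276 -0.04703616  0.077     ]
top [338 203  13  12 123] [344.11382114 208.41463415] [ 0.55504419 -0.04744084  0.073     ]
scene [276 186  12   9  80] [281.5 190. ] [ 0.56254349 -0.0455643   0.077     ]
scene [276 186  12   9  80] [281.5 190. ] [ 0.55737782 -0.04752328  0.073     ]
```

```bash
python3 - <<'E'
from h import *
B=np.array([.556,-.0465]); b=np.radians(-30)
movep([*B,.15],ori(b,1))
movel([*B,.092+.0],v=.15)
dwell(.2); f0=np.array(get_obs()["ft_force"])
for tip in (.079,.077,.0755,.074,.0725,.0715,.071,.0705,.070,.0695):
    movel([*B,tip+tips_ahead],v=.03); o=get_obs(); fz=o["ft_force"][2]-f0[2]
    print(tip,o["t"],o["tool_pos"][2]-tips_ahead,round(fz,2))
    if fz>12: break
dwell(.3); o=get_obs(); print(o["tool_pos"],o["ft_force"]-f0)
p=get_image("scene"); cv2.imwrite("pics/c.png",p["img"])
print([(d["position"],d["p"]) for d in landmark_of("start_top",p)[:1]])
E
python3 -c "
import cv2
cv2.imwrite('pics/c2.png',cv2.resize(cv2.imread('pics/c.png')[140:260,140:340],(800,480),interpolation=2))"
```

```text
0.079 17.75 0.07879397874508107 -0.65
0.077 18.0 0.07715248700969471 1.23
0.0755 18.25 0.07568374587598717 1.21
0.074 18.5 0.07416353243350329 3.33
0.0725 18.75 0.07266542790393274 4.06
0.0715 19.0 0.07165156322506167 4.3
0.071 19.25 0.07123424690397409 3.77
0.0705 19.5 0.0712074785541793 8.15
0.07 19.75 0.07115663455689908 10.54
0.0695 20.0 0.07108776959081878 12.52
[ 0.55639174 -0.04657867  0.07909028] [-0.43592102  1.17258067 12.40933489]
[([0.5897, -0.1861, 0.0915], 0.65)]
```

View pics/c2.png

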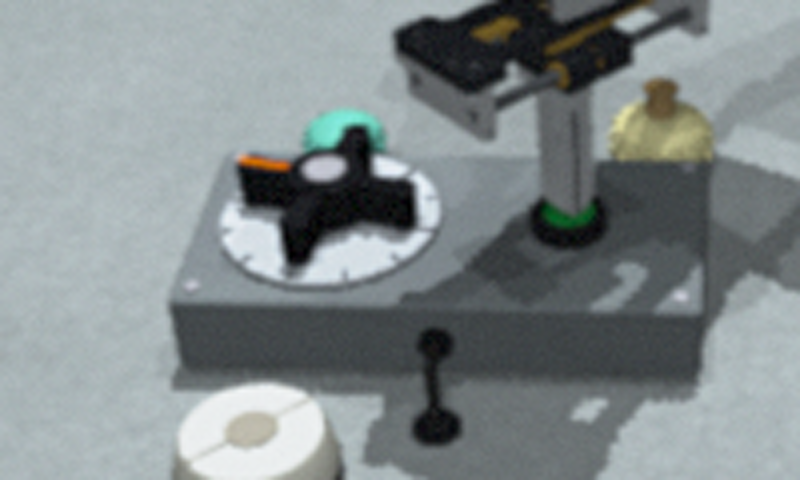

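The button hit its hard stop at 71.1 mm tip height with 12 N, so it is fully down. I'll release it, back away and check.

```bash
python3 - <<'E'
from h import *
movel([.556,-.0465,.11],v=.06); movel([.556,-.0465,.25],v=.3)
movep([.35,.30,.30],ori(0,1)); dwell(.2)
for n in("scene","top"):
    p=get_image(n); cv2.imwrite(f"pics/d_{n}.png",p["img"])
    w,e=fit(p,*AX,np.radians(-88)); print(n,w[:2],np.degrees(w[2]),e)
    for k in("dial_mark","start_top","cream_urchin","teal_urchin","band_mould"): print(k,[(np.round(d["position"],4),round(d["p"],2)) for d in landmark_of(k,p)[:1]])
print(get_obs()["t"],get_obs()["ft_force"])
E
python3 -c "
import cv2,numpy as np
cv2.imwrite('pics/d.png',np.hstack([cv2.resize(k,(400,250)) for k in(cv2.imread('pics/d_scene.png')[100:300,120:440],cv2.imread('pics/d_top.png')[80:280,200:520])]))"
```

```text
scene [ 0.59460408 -0.1819694 ] -87.54570012377673 79.33544213763938
dial_mark [(array([ 0.5937, -0.2277,  0.0956]), 0.85)]
start_top [(array([ 0.555 , -0.0473,  0.078 ]), 0.54)]
cream_urchin [(array([ 0.4031, -0.0381, -0.0023]), 0.75)]
teal_urchin [(array([ 0.4548, -0.2416,  0.0017]), 0.54)]
band_mould [(array([ 0.7847, -0.1331, -0.    ]), 0.89)]
top [ 0.59056444 -0.18231994] -87.73815583361755 64.27997020376779
dial_mark [(array([ 0.5894, -0.227 ,  0.0916]), 0.98)]
start_top [(array([ 0.552 , -0.0447,  0.0763]), 0.43)]
cream_urchin [(array([ 0.4029, -0.0384,  0.0048]), 0.87)]
teal_urchin [(array([ 4.570e-01, -2.386e-01, -1.000e-04]), 0.6)]
band_mould [(array([ 7.841e-01, -1.327e-01,  5.000e-04]), 0.7)]
24.0083 [ 0.22086609  0.53001312 -0.0463167 ]
```

View pics/d.png

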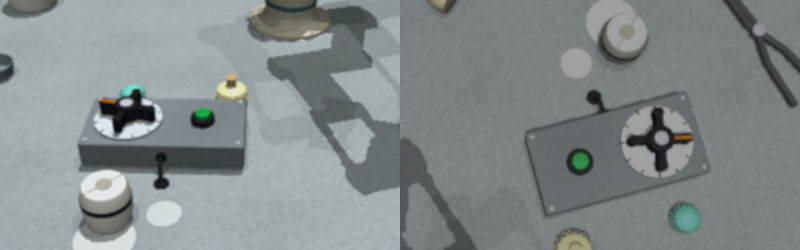

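The mark has turned from 32.4° to -87.7° in the top view. The button is back up, the loose things have not moved and the arm is clear.

```bash
python3 -c "
from rig import *
hand_in()"
```

```text
the job is handed in; nothing more can be done
```

The dial is four clicks clockwise from where it started, and the green start button was then pressed fully down and let go. The job is handed in; the clock read 24.0 s just before.

- **Dial:** With the gripper shut, I pushed the marked arm and felt four snaps, at about 13°, 44°, 74° and 103°. I stopped at 108°, before the fourth stop. The final pictures show a turn of 120.1° in the top view and 119.4° in the scene view, where four clicks is 120°.
- **Start button:** It met its hard stop with the fingertip about 71.1 mm above the table, against 71 mm for fully down. I pressed with about 12 N, and the last pictures show it back up.
- **Loose things:** The casts and the mould show no movement beyond the few-millimetre accuracy of the measurements, and the arm is clear of everything.
- **Checks that failed or disagreed:**
  - One top-view dial fit, taken while the arm blocked the camera, was useless. I repeated it with a clear view.
  - The detector gave a wrong position for the button while the finger covered it.
  - The two cameras put the dial axis about 4 mm apart in x.

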